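# Fit the label holder behind the lip of the vial rack

### The job

Lift the cover off the little storage stand and stand it aside upright on the worktop, without dropping it. Take out the label holder kept underneath and push it down behind the lip along the front of the vial rack, its label window facing out over the lip, until it is fully home against the spring strip in the slot. Finish holding it there, pressed fully home (do not let go), and leave the rack's vials and the beaker undisturbed.

Things in the scene. Friction and masses are not known exactly. Their poses are not given: they have to be found in the camera images.
- stand: fixed grey storage stand. Origin: centre of its underside, on the worktop. Foot plate 84 (x) x 114 (y) x 8 mm, on it a plinth 47 x 78 mm up to z = 20 mm with a pocket 11 (x) x 59 (y) mm, 12 mm deep, in which the label holder stands upright. The stand's place and yaw vary, and stand and rack may trade sides; the worktop between them and just in front of the gap is free.
- cover: loose grey cover (a deep box open below), 60 (x) x 90 (y) x 88 mm, walls 4 mm, about 150 g. Origin: centre of its lower rim; z up. At the start it stands loosely over the plinth on the stand's foot plate (rim 8 mm above the worktop), hiding the label holder; it must rise more than 85 mm before it moves sideways.
- cover_knob (a point): middle of the knob on top of the cover, 105 mm above the cover's rim; the knob is round, 24 mm across and 20 mm high (95 to 115 mm above the rim), on a 7 mm high neck 14 mm across
- label_holder: white upright plate 8 (x) x 56 (y) x 80 mm (z), about 40 g; its lowest 5 mm are thinned to 5 x 52 mm. Origin: centre of its underside; z up when it stands; its -x face carries the framed label window. At the start it stands in the stand's pocket, underside 8 mm above the worktop, with its axes parallel to the stand's. The lowest 25 mm go into the rack's slot; grip it near the top.
- label_face (a point): centre of the label window, on the label holder's front (-x) face, 60 mm above its underside
- holder_top (a point): centre of the label holder's top edge, 80 mm above its underside
- rack: fixed white vial rack, block 84 (x) x 180 (y) x 36 mm, with four holes for vials. Origin: centre of the block's underside, on the worktop. Along its front (-x) side runs a slot open to the top, 11 mm wide (x, from -53 to -42 mm) and 60 mm long (y), between the block's front face and a lip 80 mm long whose flared top edge is about 38 mm high. The rack's place and yaw vary.
- slot_home (a point): in the middle of the rack's slot, 47.5 mm in front of the rack's origin and 8 mm above the worktop: where the centre of the label holder's underside is when it is fully home; axes parallel to the rack's
- strip (a joint): travel of the sprung steel strip that forms the floor of the slot: 0 = up (top 13 mm above the worktop), 0.005 m = fully down at its firm stop (top 8 mm above the worktop). It starts to give at about 3 N and takes about 7 N to press fully down; it springs back when released.
- vial_left: screw-capped vial, 24 mm across, 56 mm tall, standing in the rack's hole at y = +60 mm (bystander); origin at its underside
- vial_right: screw-capped vial, 28 mm across, 64 mm tall, standing in the rack's hole at y = -20 mm (bystander); origin at its underside
- beaker: low glass beaker, 60 mm across, 72 mm tall, on the worktop behind the work (bystander); origin at its underside
Things that resemble listed ones, but are neither listed nor needed, are in the scene too. Leave any yellow look-alike of the cover alone.

How it is judged:
On the way, in this order (a step that is already met when the one before it is completed fails the run):
1. the cover stands aside upright on the worktop, clear of the stand, and let go (height (world z) of cover below 0.004 m and angle between cover's own z axis and vertical below 0.1 rad and horizontal distance between cover and stand above 0.07 m and contact force between the fingers and cover below 0.1 N), for 0.2 s.
2. the label holder is lifted out of the stand (z of label_holder in the frame of stand above 0.03 m and contact force between the fingers and label_holder above 0.5 N), for 0.1 s.
3. the label holder is pressed down on the strip in the slot (value of joint strip above 0.0035 m and horizontal distance between label_holder and slot_home below 0.005 m and contact force between label_holder and strip above 3 N), for 0.3 s.
At the end, for the whole second after the job is handed in: Fingers on the holder (>1 N) press it on the strip (>3 N, down 3.5 mm or more); holder within 5 mm of slot centre, <3 mm above home, upright and parallel to the rack within 0.1 rad, window outward, still; cover upright on the worktop, still, >70 mm from stand centre (all of step 3 and z of label_holder in the frame of slot_home below 0.003 m and x of label_face in the frame of slot_home below 0 m and angle between each of label_holder, cover's own z axis and vertical below 0.1 rad and angle between the y axis of label_holder and the y axis of rack, either way round below 0.1 rad and contact force between the fingers and label_holder above 1 N and linear speed of each of label_holder, cover below 0.02 m/s and height (world z) of cover below 0.004 m and horizontal distance between cover and stand above 0.07 m); the arm keeps its last pose, push and grip.
It fails at once if the cover is dropped (falls free faster than 0.7 m/s) (contact force between the fingers and cover below 0.05 N and linear speed of cover above 0.7 m/s).
It fails at once if a vial is moved more than 30 mm or tipped (distance of any of vial_left, vial_right from where it was at the start of the episode above 0.03 m or angle between any of vial_left, vial_right's own z axis and vertical above 0.4 rad).
It fails at once if the beaker is moved more than 30 mm or tipped (distance of beaker from where it was at the start of the episode above 0.03 m or angle between beaker's own z axis and vertical above 0.4 rad).
It also fails if it takes over 54 s, if anything falls off the work surface, if the arm or the gripper's body presses on something with over 40 N, if the wrist force passes 120 N, or if a joint passes its speed limit or range.

### The arm

A 7-joint arm with a two-finger parallel gripper is mounted at the origin on a cart in front of the work surface, level with it; the furniture and walls round the work are solid. World frame = base frame: x ahead of the robot, y to its left, z up, the work surface at z = 0. Lengths are in m, angles in rad, forces in N, time in s.
With the tool pointing down it reaches from about 0.425 to 0.925 m from the base axis. Payload 6.8 kg.
Tool frame: the origin (TCP) lies at the very end of the fingers, on their centre line; the grasp point (between the pads) lies 19 mm behind it; z points along the fingers, y is the line along which they close (so a half turn about z gives the same grasp; the last joint's range is limited). The gripper opens to 85 mm and grips with 20 to 120 N. Pads are 22 mm wide; open, the fingers measure 114 mm over their backs; the gripper's body (76 mm by 85 mm) begins 54 mm behind the grasp point. The pads swing forward as they close: fully open they stand 13 mm farther back than shut.
Start: joints at [1.209, 0.477, 0.022, 1.555, -0.011, 1.109, -0.083], TCP at [0.169, -0.653, 0.231] pointing down, gripper open.
Joint ranges: [-2.96, 2.96], [-0.34, 2.1], [-1.41, 1.46], [0.24, 2.44], [-1.37, 4.51], [0.17, 1.92], [-2.96, 2.96]. Speed limits (rad/s): [2.39, 2.39, 3.14, 3.14, 3.14, 3.14, 3.14].

### API

Orientations are given as a rotation vector (axis times angle).
In Python, from bench import get_obs, viewer, r gives the robot as it stands. The module is installed in compiled form; this text tells all that it offers.
- The arm moves only by the tool play_rows, never from a script. Its argument "commands" is a list that holds one entry, the list of rows, each a list of 5 numbers: the gripper's target within -1 to 1 (shut at 1, half-way at 0, fully open at -1), then the shift along the tool's x, y, z scaled (see below), then the turn about the tool's z scaled (see below). A call has 1 to 12 rows; each row is the pose to reach, as a shift and turn from the pose commanded when the call began, along the tool's axes at that moment; what a row does not reach only later rows make up. The controller multiplies each number of a shift by 0.2 m and each number of a turn by pi/2 rad. A row lasts 1/12 s, in which the tool goes at most 41.7 mm and 7.16 degrees, less where a joint would pass 70% of its speed; a pose out of reach is approached as far as the arm can. A call with a number of a shift or a turn outside -1 to 1 is refused whole. A call with a gripper value outside its range is refused whole. The fingers move at their own pace and stop on an object; "grip_force" is the grip in N (left out, the last holds). Time passes only in rows, so rows that repeat a pose let the fingers close. It gives the time, the measured TCP pose, the force, the opening and the grip force at its end, in the units of the state.
- get_obs(): the state, without advancing time (a new reading comes with each control period).
- viewer.grab_frame(name): name is "side" or "top"; returns a dict with "pixels" (400x640x3 uint8, red, green, blue), "fovy" (degrees; the focal length in pixels is half the picture's height over the tangent of half this angle, whatever the lens; pixels are square), "cx", "cy" (the principal point, pixels), "distortion" ([k1, k2, p1, p2, k3] as OpenCV has them; the pictures are not rectified), "world_to_cam" (4x4, takes a point from world to camera coordinates). Camera axes: x right, y up, looking along -z (the intrinsics and any distortion apply to the point x, -y, -z); pixel columns grow to the right and rows downward; lengths in m; the calibration is good to about 2 mm. A picture is of the moment at which its call begins. There is no depth.
- r.hand_in(): hands the job in; it is judged then, once.
Trained networks look in a picture, given as the dict that the camera call returned (one of the last four; its "shot" number tells which), for a name from the list of things; names that differ only in an ending like _2 or _b are one class to them, and where a whole thing is asked for, a point or a joint stands for the part that bears it (a point fixed in the world has none). Each returns a list of dicts, best first, with "score" (0 to 1); they miss things now and then, are a little off and sometimes report something else, mostly with a low value. They report only what shows in the picture. A call takes as long as a camera call. They do not tell look-alikes from the thing itself.
- viewer.trace(picture, thing): "pixels" (400x640 bool, what is visible of it) and "rect" ([left, top, right, bottom] in pixels, round what is visible of it).
The state is a dict: "clock": time; "joints": joint angles; "qvel": joint speeds; "tau": joint torques, N m; "tcp_pos": TCP position; "orientation": TCP orientation; "contact_force": force on the tool from outside, world axes, zero at the start; "moment": the same for the moment, N m; "grip_width": finger opening in m; "gripper_force": force on a finger pad.
Only numpy, scipy, OpenCV 4.12 (cv2) and the standard library are available. Lean on these libraries where they do the work, as an engineer would, in place of code of your own. Each camera call takes 0.05 s, during which the arm holds its last target. There are 200 camera calls.

## Working session

There is one attempt and no reset: what is moved stays moved. The work goes in short steps, Python scripts to look and compute and a tool call to move; the robot and the scene stay as the last step left them, time stands still between calls to the robot, and variables do not carry over. Pictures are saved under pics/ and viewed, at most 10 in all, crops included, and the job is handed in when it is done.

Besides the shell and the picture viewer there is one more tool, called after "Emit:" by a JSON object that holds its "fn" and its "kwargs". play_rows: Moves the arm, as the interface text tells. Shifts and turns lie within -1 to 1; 1 stands for 0.2 m of shift or pi/2 rad of turn. Its arguments: {"type":"object","properties":{"commands":{"type":"array","items":{"type":"array","items":{"type":"array","items":{"type":"number","minimum":-1,"maximum":1}}}},"grip_force":{"type":"number"}},"required":["commands"]}

```bash
mkdir -p pics
cat > h.py <<'E'
import numpy as np, cv2
from bench import get_obs, viewer, r
def K(p):
    f=200/np.tan(np.radians(p["fovy"])/2); return np.array([[f,0,p["cx"]],[0,f,p["cy"]],[0,0,1.]])
F=np.diag([1,-1,-1.])
def proj(p,X):
    M=np.array(p["world_to_cam"]); X=np.atleast_2d(X).astype(float)
    c=(X@M[:3,:3].T+M[:3,3])@F
    return cv2.projectPoints(c,np.zeros(3),np.zeros(3),K(p),np.array(p["distortion"],float))[0][:,0]
def back(p,uv,z):
    M=np.array(p["world_to_cam"]); uv=np.array(uv,float).reshape(-1,1,2)
    n=cv2.undistortPoints(uv,K(p),np.array(p["distortion"],float))[:,0]
    d=(np.c_[n,np.ones(len(n))]@F)@M[:3,:3]; o=-M[:3,:3].T@M[:3,3]
    return o+d*((z-o[2])/d[:,2])[:,None]
def save(p,name,box=None,s=1):
    im=p["pixels"][:,:,::-1]
    if box: im=im[box[1]:box[3],box[0]:box[2]]
    cv2.imwrite("pics/"+name,cv2.resize(im,None,fx=s,fy=s,interpolation=cv2.INTER_CUBIC))
E
python3 - <<'E'
from h import *
o=get_obs(); print({k:np.round(v,3) for k,v in o.items()})
for n in("top","side"):
    p=viewer.grab_frame(n); save(p,n+"0.png"); M=np.array(p["world_to_cam"]); print(n,p["fovy"],-M[:3,:3].T@M[:3,3])
    for t in("cover","stand","rack","vial_left","vial_right","beaker","label_holder"):
        for q in viewer.trace(p,t)[:3]: print(t,round(q["score"],2),q["rect"])
E
```

```text
{'clock': np.float64(0.0), 'joints': array([ 1.209,  0.478,  0.022,  1.556, -0.011,  1.109, -0.083]), 'qvel': array([-0.001,  0.   , -0.   , -0.001,  0.   , -0.   , -0.   ]), 'tau': array([-0.0000e+00, -5.9645e+01,  1.6080e+00, -2.8120e+01,  1.2000e-02,
        9.0000e-03, -0.0000e+00]), 'tcp_pos': array([ 0.169, -0.653,  0.23 ]), 'orientation': array([-3.115e+00, -3.970e-01,  1.000e-03]), 'contact_force': array([-0.508,  0.161, -0.249]), 'moment': array([-0.018,  0.024, -0.057]), 'gripper_force': np.float64(0.0), 'grip_width': np.float64(0.086)}
top 46.51712569860018 [ 0.30025603 -0.23364776  1.07897349]
cover 0.86 [254.0, 246.7, 303.1, 300.3]
cover 0.77 [373.6, 187.1, 422.4, 225.9]
cover 0.72 [233.7, 163.6, 314.7, 220.0]
stand 0.7 [367.8, 194.4, 418.6, 228.8]
rack 0.67 [232.7, 164.2, 311.2, 221.2]
vial_left 0.67 [241.4, 171.5, 256.3, 183.3]
vial_right 0.73 [278.3, 174.2, 292.2, 196.3]
beaker 0.59 [321.0, 120.7, 348.6, 154.5]
beaker 0.26 [369.5, 196.5, 416.7, 227.6]
side 43.61089698821932 [0.12850777 0.41652907 0.59237738]
cover 0.59 [352.5, 248.1, 421.2, 324.9]
cover 0.55 [348.1, 150.9, 398.8, 214.4]
stand 0.6 [341.9, 192.0, 398.3, 222.7]
rack 0.69 [220.2, 227.3, 329.9, 312.5]
vial_left 0.57 [237.0, 249.5, 254.0, 277.4]
vial_right 0.72 [276.3, 223.1, 288.9, 250.7]
```

View pics/top0.png

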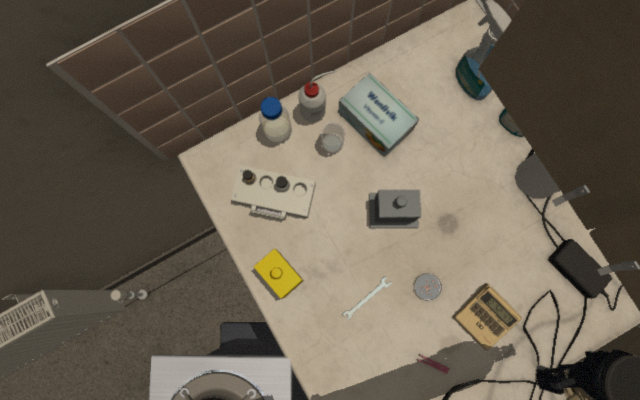

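View pics/side0.png

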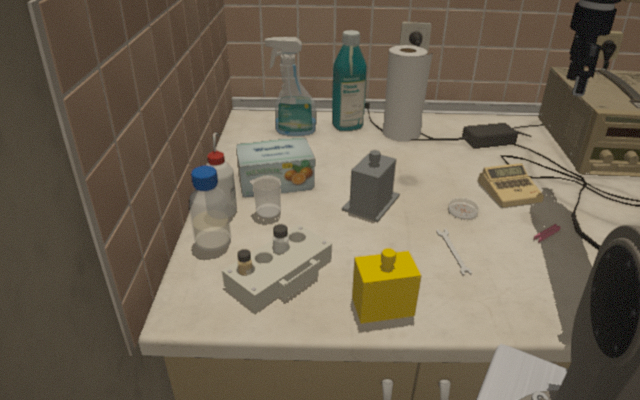

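Top view: the grey cover is at (400,205), on its foot plate, and the yellow look-alike is at (277,274). The rack is at (272,193), with its lip facing down the picture at (268,212), and the beaker is at (332,140). In the side view the grey cover is at (373,183) and the yellow one at (387,285). Candidates for the cover are therefore grey (400,205) and yellow (277,274); I choose grey. Next I fit the poses and check them in a close crop.

```bash
cat >> h.py <<'E'
from scipy.optimize import minimize
def box(x0,x1,y0,y1,z0,z1): return np.array([[x,y,z] for x in(x0,x1) for y in(y0,y1) for z in(z0,z1)])
def cyl(rad,z0,z1,x=0,y=0):
    a=np.linspace(0,6.28,17)[:-1]; return np.array([[x+rad*np.cos(t),y+rad*np.sin(t),z] for t in a for z in(z0,z1)])
def place(P,q):
    c,s=np.cos(q[2]),np.sin(q[2]); return np.c_[P[:,0]*c-P[:,1]*s+q[0],P[:,0]*s+P[:,1]*c+q[1],P[:,2]]
def sil(p,parts,q,S=4):
    m=np.zeros((400*S,640*S),np.uint8)
    for P in parts: cv2.fillConvexPoly(m,cv2.convexHull(np.round((proj(p,place(P,q))+.5)*S-.5).astype(np.int32)),1)
    return m
def fit(views,parts,q0,S=4):
    ms=[(p,cv2.resize(m.astype(np.uint8)*255,None,fx=S,fy=S,interpolation=cv2.INTER_LINEAR)>127) for p,m in views]
    def cost(d):
        q=[q0[0]+d[0]*.01,q0[1]+d[1]*.01,q0[2]+d[2]*.1]; t=0
        for p,m in ms:
            s=sil(p,parts,q,S)>0; t+=1-(s&m).sum()/(s|m).sum()
        return t
    b=minimize(cost,[0,0,0],method="Nelder-Mead",options=dict(initial_simplex=[[0,0,0],[1.5,0,0],[0,1.5,0],[0,0,1.5]],xatol=.01,fatol=1e-4))
    return [q0[0]+b.x[0]*.01,q0[1]+b.x[1]*.01,q0[2]+b.x[2]*.1],b.fun
COV=[box(-.03,.03,-.045,.045,.008,.096),cyl(.012,.103,.123),cyl(.007,.096,.103)]
FOOT=[box(-.042,.042,-.057,.057,0,.008)]
RACK=[box(-.042,.042,-.09,.09,0,.036),box(-.057,-.042,-.04,.04,0,.038)]
VI=[cyl(.012,.03,.056+.008,0,.06),cyl(.014,.03,.072,0,-.02)]
def draw(p,parts,q,col):
    for P in parts: cv2.polylines(p["pixels"],[cv2.convexHull(np.round(proj(p,place(P,q))).astype(np.int32))],True,col)
E
python3 - <<'E'
from h import *
pt=viewer.grab_frame("top"); ps=viewer.grab_frame("side")
def tr(p,t,pt):
    for q in viewer.trace(p,t):
        u0,v0,u1,v1=q["rect"]
        if u0-5<pt[0]<u1+5 and v0-5<pt[1]<v1+5: return q["pixels"]
c0=back(pt,[[400,203]],.11)[0]; r0=back(pt,[[272,191]],.036)[0]; l0=back(pt,[[268,212]],.038)[0]
print(c0,r0,l0, back(pt,[[332,140],[448,225]],0), back(pt,[[240,172],[312,180]],.036))
yr=np.arctan2(*(r0-l0)[[1,0]])
ct,cs=tr(pt,"cover",(400,205)),tr(ps,"cover",(373,185)); st,ss=tr(pt,"stand",(400,210)),tr(ps,"stand",(370,205))
rt,rs=tr(pt,"rack",(272,193)),tr(ps,"rack",(275,270))
vt=[tr(pt,"vial_left",(248,177)),tr(pt,"vial_right",(284,184))];vs=[tr(ps,"vial_left",(244,262)),tr(ps,"vial_right",(281,238))]
U=lambda *a: np.any([x for x in a if x is not None],axis=0)
R=[]
for y in (0,.5,1,1.5,2,2.5,3):
    R.append(fit([(pt,U(ct,st)),(ps,U(cs,ss))],COV+FOOT,[c0[0],c0[1],y],2))
R.sort(key=lambda a:a[1]); print(R[:3]); qs=fit([(pt,U(ct,st)),(ps,U(cs,ss))],COV+FOOT,R[0][0])[0]
qr=min((fit([(pt,U(rt,*vt)),(ps,U(rs,*vs))],RACK+VI,[r0[0],r0[1],yr+d],2) for d in(-.2,0,.2)),key=lambda a:a[1]); print(yr,qr); qr=qr[0]
np.save("q.npy",[qs,qr]); print(qs,qr)
for p in(pt,ps):
    draw(p,COV+FOOT,qs,(255,0,0)); draw(p,RACK+VI,qr,(0,255,0))
a=cv2.resize(pt["pixels"][110:310,220:440],None,fx=2.7,fy=2.7); b=cv2.resize(ps["pixels"][135:335,210:430],None,fx=2.7,fy=2.7)
cv2.imwrite("pics/fit.png",cv2.resize(np.hstack([pt["pixels"][140:250,220:440],ps["pixels"][140:330,210:430][:190]][:1]),None,fx=3.6,fy=3.6)[:,:,::-1])
cv2.imwrite("pics/fit2.png",cv2.resize(ps["pixels"][140:320,210:430],None,fx=3.3,fy=3.3)[:,:,::-1])
E
```

```text
[ 0.48085671 -0.39409315  0.11      ] [ 0.52256546 -0.11370548  0.036     ] [ 0.47340106 -0.10582183  0.038     ] [[ 0.65639129 -0.2522688   0.        ]
 [ 0.44894768 -0.52368901  0.        ]] [[ 0.56755454 -0.03851624  0.036     ]
 [ 0.54842431 -0.2053531   0.036     ]]
[([np.float64(0.4825580842489991), np.float64(-0.39426341993886344), np.float64(3.1355963657242647)], np.float64(0.13661106102623521)), ([np.float64(0.4824492344488749), np.float64(-0.39446002532464763), np.float64(0.007587046682098761)], np.float64(0.13798315318352883)), ([np.float64(0.481920015701703), np.float64(-0.3937711810903891), np.float64(3.146816944146806)], np.float64(0.13863253893921013))]
-0.1589992703043002 ([np.float64(0.5244007976080712), np.float64(-0.11554919871023896), np.float64(-0.20388667166760133)], np.float64(0.11350303342670154))
[np.float64(0.48233623961868444), np.float64(-0.3941497879093914), np.float64(3.1522581160167698)] [np.float64(0.5244007976080712), np.float64(-0.11554919871023896), np.float64(-0.20388667166760133)]
```

View pics/fit.png

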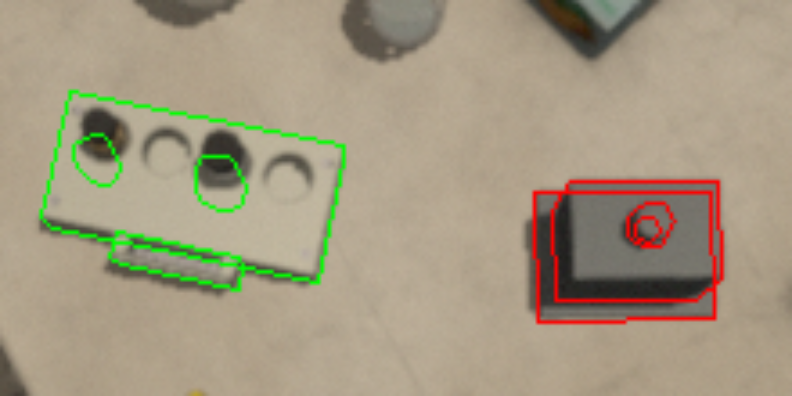

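View pics/fit2.png

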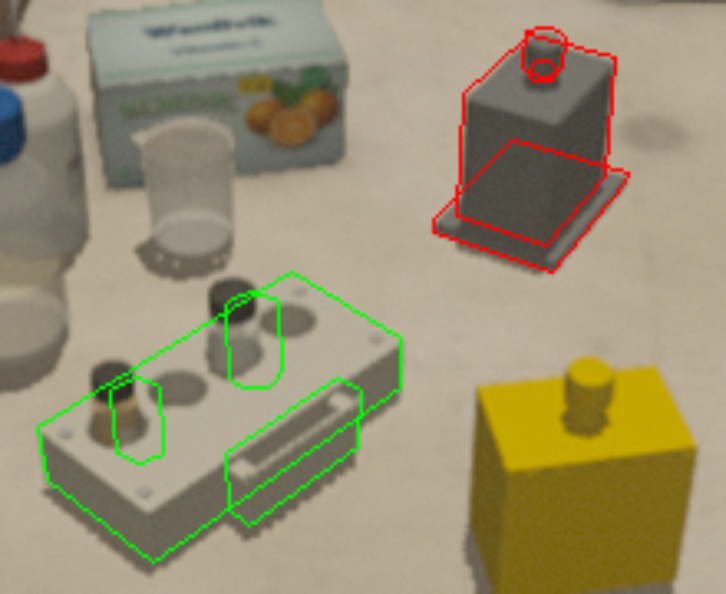

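The rack fit matches in both views, with the lip and slot centred on its front side. The grey cover is confirmed as the right one, but its fitted outline is about 2 px off in the top view. I'll check it against the corners I can read.

Run:
```python
from h import *
pt=viewer.grab_frame("top"); ps=viewer.grab_frame("side")
C=back(pt,np.array([[573,193],[718,193],[716,279],[573,279]])/3.6+[220,140],.096); print(C.round(4),C.mean(0))
print(back(pt,np.array([[527,312],[713,318]])/3.6+[220,140],.008).round(4), back(pt,np.array([[527,218]])/3.6+[220,140],.008).round(4))
print("knob",back(pt,np.array([[648,228]])/3.6+[220,140],.123), back(ps,np.array([[544,36]])/3.3+[210,140],.123))
S=back(ps,np.array([[538,33],[465,95],[555,125],[614,62]])/3.3+[210,140],.096);print(S.round(4))
print(back(ps,np.array([[433,230],[552,270],[629,176]])/3.3+[210,140],.006).round(4))
qs,qr=np.load("q.npy")
c,s=np.cos(qr[2]),np.sin(qr[2]); print("slot",qr[:2]+np.array([-.0475*c,-.0475*s]))
# slot inner edges side view
print(back(ps,np.array([[235,475],[355,395]])/3.3+[210,140],.036).round(4))
# lip outer edge in top
print(back(pt,np.array([[113,262],[238,289],[122,236],[243,260]])/3.6+[220,140],.037).round(4))
o=get_obs();print(cv2.Rodrigues(np.array(o["orientation"]))[0].round(3))
```

```text
[[ 0.504  -0.352   0.096 ]
 [ 0.5041 -0.4391  0.096 ]
 [ 0.4519 -0.436   0.096 ]
 [ 0.4519 -0.3509  0.096 ]] [ 0.47800342 -0.39450817  0.096     ]
[[ 0.444  -0.3313  0.008 ]
 [ 0.4401 -0.4513  0.008 ]] [[ 0.5057 -0.3323  0.008 ]]
knob [[ 0.47772494 -0.39192031  0.123     ]] [[ 0.48212441 -0.39444118  0.123     ]]
[[ 0.5075 -0.4427  0.096 ]
 [ 0.5102 -0.3484  0.096 ]
 [ 0.4495 -0.3455  0.096 ]
 [ 0.4507 -0.4335  0.096 ]]
[[ 0.5182 -0.3293  0.006 ]
 [ 0.437  -0.3302  0.006 ]
 [ 0.4387 -0.451   0.006 ]]
slot [ 0.47788466 -0.10593154]
[[ 0.4796 -0.0591  0.036 ]
 [ 0.4607 -0.1403  0.036 ]]
[[ 0.4718 -0.0679  0.037 ]
 [ 0.4546 -0.1472  0.037 ]
 [ 0.4884 -0.0731  0.037 ]
 [ 0.4731 -0.1501  0.037 ]]
[[ 0.968  0.251  0.   ]
 [ 0.251 -0.968 -0.   ]
 [ 0.     0.    -1.   ]]
```

Emit:
{"fn": "play_rows", "kwargs": {"commands": [[[-1,0.915,-0.434,0,-0.2],[-1,0.915,-0.434,0,-0.4],[-1,0.915,-0.434,0,-0.6],[-1,0.915,-0.434,0,-0.838],[-1,0.915,-0.434,0,-0.838],[-1,0.915,-0.434,0,-0.838],[-1,0.915,-0.434,0,-0.838],[-1,0.915,-0.434,0,-0.838],[-1,0.915,-0.434,0,-0.838],[-1,0.915,-0.434,0,-0.838],[-1,0.915,-0.434,0,-0.838],[-1,0.915,-0.434,0,-0.838]]]}}

```text
clock: 2.5
tcp_pos: [0.3247, -0.5235, 0.2313]
orientation: [2.22, 2.223, 0.0]
contact_force: [0.0, -1.6, -0.9]
grip_width: 0.086
gripper_force: 0.0
```

Emit:
{"fn": "play_rows", "kwargs": {"commands": [[[-1,0.652,0.776,0,0],[-1,0.652,0.776,0,0],[-1,0.652,0.776,0.2,0],[-1,0.652,0.776,0.3,0],[-1,0.652,0.776,0.3,0],[-1,0.652,0.776,0.3,0],[-1,0.652,0.776,0.3,0],[-1,0.652,0.776,0.3,0]]]}}

```text
clock: 3.17
tcp_pos: [0.4799, -0.3934, 0.1712]
orientation: [-2.223, -2.22, 0.001]
contact_force: [-0.8, -0.6, 0.1]
grip_width: 0.0855
gripper_force: 0.0
```

Run:
```python
from h import *
o=get_obs(); print(o["tcp_pos"],o["joints"].round(2),o["clock"])
ps=viewer.grab_frame("side"); u=proj(ps,[o["tcp_pos"],[.480,-.393,.123]]); print(u)
for x in u: cv2.circle(ps["pixels"],tuple(int(round(a)) for a in x),1,(255,0,0),-1)
save(ps,"s1.png",(300,80,460,240),3.5)
```

```text
[ 0.47987205 -0.39336726  0.17117776] [ 0.85  0.47 -0.35  1.73  0.19  0.97  0.42] 3.1667
[[377.34581133 129.42408306]
 [375.50085372 151.47065111]]
```

View pics/s1.png

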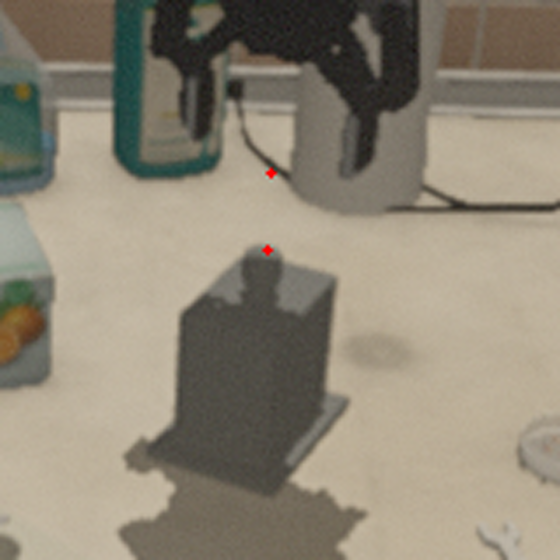

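The fingers straddle the knob. The knob appears at crop pixel (262,250) and my mark at (267,250), about 3 mm apart, which is acceptable.

Emit:
{"fn": "play_rows", "kwargs": {"commands": [[[-1,0,0,0.15,0],[-1,0,0,0.28,0],[-1,0,0,0.36,0],[-1,0,0,0.36,0],[1,0,0,0.36,0],[1,0,0,0.36,0],[1,0,0,0.36,0],[1,0,0,0.36,0],[1,0,0,0.36,0],[1,0,0,0.36,0],[1,0,0,0.36,0],[1,0,0,0.36,0]]], "grip_force": 50}}

```text
clock: 4.22
tcp_pos: [0.4812, -0.3936, 0.1005]
orientation: [2.22, 2.219, 0.001]
contact_force: [1.5, 0.9, 6.0]
grip_width: 0.0212
gripper_force: 49.0
```

Emit:
{"fn": "play_rows", "kwargs": {"commands": [[[1,0,0,-0.05,0],[1,0,0,-0.1,0],[1,0,0,-0.2,0],[1,0,0,-0.3,0],[1,0,0,-0.4,0],[1,0,0,-0.5,0],[1,0,0,-0.56,0],[1,0,0,-0.56,0]]]}}

```text
clock: 4.88
tcp_pos: [0.4815, -0.394, 0.2148]
orientation: [2.219, 2.217, 0.001]
contact_force: [-0.3, -0.1, -1.1]
grip_width: 0.0212
gripper_force: 49.2
```

Run:
```python
from h import *
o=get_obs(); print(o["tcp_pos"],o["grip_width"],o["contact_force"])
ps=viewer.grab_frame("side"); pt=viewer.grab_frame("top")
z=o["tcp_pos"][2]-.1005
P=[x+[0,0,z] for x in COV]; draw(ps,P,[.480,-.3935,0],(255,0,0)); draw(pt,P,[.480,-.3935,0],(255,0,0))
a=cv2.resize(ps["pixels"][90:250,300:460],(400,400)); b=cv2.resize(pt["pixels"][130:290,320:480],(400,400))
cv2.imwrite("pics/s2.png",np.hstack([a,b])[:,:,::-1])
```

```text
[ 0.48148053 -0.39396335  0.21479214] 0.021213420990205952 [-0.3185073  -0.07130783 -1.06202111]
```

View pics/s2.png

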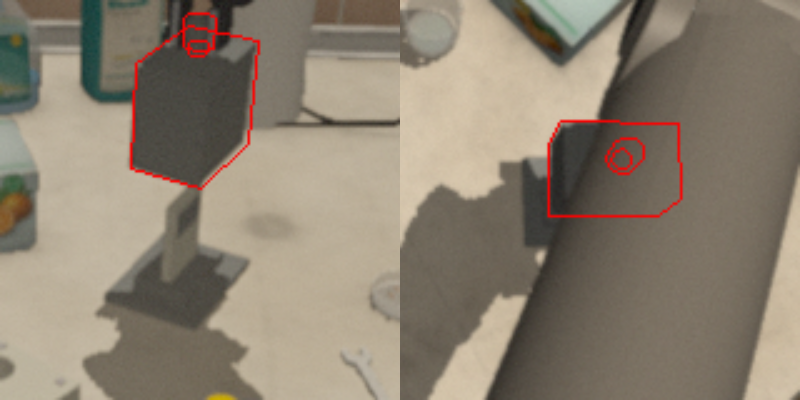

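The cover is in the grip at the expected pose (its outline matches), and the holder stands clear below it. I'm carrying it to the free area at about (0.43,-0.27).

Emit:
{"fn": "play_rows", "kwargs": {"commands": [[[1,0.15,-0.06,0,0],[1,0.3,-0.12,0,0],[1,0.45,-0.18,0,0],[1,0.62,-0.253,0,0],[1,0.62,-0.253,0.1,0],[1,0.62,-0.253,0.2,0],[1,0.62,-0.253,0.3,0],[1,0.62,-0.253,0.4,0],[1,0.62,-0.253,0.5,0],[1,0.62,-0.253,0.56,0],[1,0.62,-0.253,0.585,0],[1,0.62,-0.253,0.585,0]]]}}

```text
clock: 5.98
tcp_pos: [0.4286, -0.2676, 0.0928]
orientation: [-2.218, -2.219, 0.001]
contact_force: [0.7, 0.2, -0.0]
grip_width: 0.0218
gripper_force: 50.1
```

Emit:
{"fn": "play_rows", "kwargs": {"commands": [[[1,0,0,0.005,0],[1,0,0,0.01,0],[1,0,0,0.01,0],[1,0,0,0.01,0]]]}}

```text
clock: 6.32
tcp_pos: [0.4297, -0.269, 0.0925]
orientation: [2.222, 2.221, 0.0]
contact_force: [-0.3, 1.5, 4.0]
grip_width: 0.021
gripper_force: 50.4
```

Contact at 4 N with the expected height: it's on the worktop. Releasing and rising.

Emit:
{"fn": "play_rows", "kwargs": {"commands": [[[0.3,0,0,0,0],[-0.3,0,0,0,0],[-1,0,0,0,0],[-1,0,0,0,0],[-1,0,0,0,0],[-1,0,0,0,0],[-1,0,0,-0.1,0],[-1,0,0,-0.3,0],[-1,0,0,-0.6,0],[-1,0.3,-0.3,-0.7,0],[-1,0.6,-0.3,-0.7,0],[-1,0.6,-0.3,-0.7,0]]]}}

```text
clock: 7.32
tcp_pos: [0.3749, -0.1651, 0.2297]
orientation: [2.224, 2.216, 0.001]
contact_force: [-0.2, 1.3, 0.7]
grip_width: 0.0853
gripper_force: 0.0
```

Run:
```python
from h import *
o=get_obs(); print(o["tcp_pos"],o["grip_width"])
ps=viewer.grab_frame("side"); pt=viewer.grab_frame("top")
for p,n,c in((pt,"t",(400,205)),(ps,"s",(370,190))):
    for q in viewer.trace(p,"label_holder")[:2]: print(n,q["score"],q["rect"])
a=cv2.resize(ps["pixels"][140:260,300:420],(480,480),interpolation=2); b=cv2.resize(pt["pixels"][170:250,360:440],(320,320),interpolation=2)
cv2.imwrite("pics/s3.png",np.hstack([a,cv2.copyMakeBorder(b,0,160,0,0,0)])[:,:,::-1])
```

```text
[ 0.37491524 -0.16510643  0.22965418] 0.08533247451545696
t 0.49 [385.9, 203.2, 412.2, 212.8]
s 0.7 [367.4, 163.8, 379.2, 192.5]
```

View pics/s3.png

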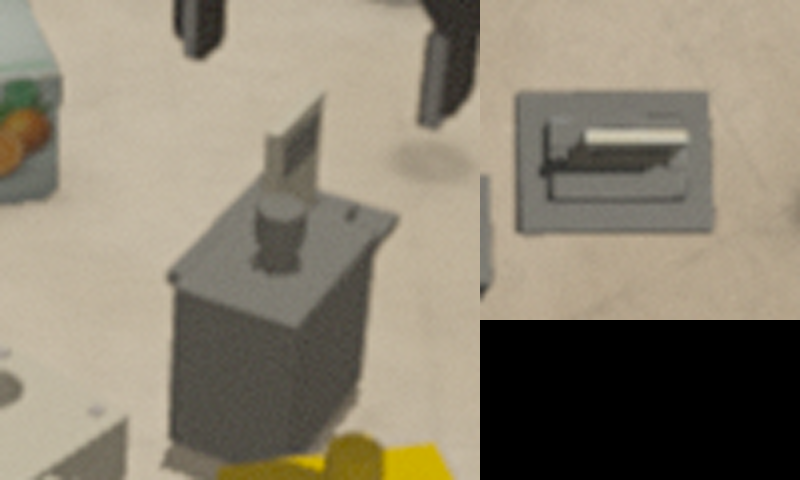

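The cover stands upright aside at crop (280,330). The holder stands in the pocket at crop (295,140), and its dark framed window is on the face toward the robot (world -x), so no half turn is needed. Now I locate it precisely.

Run:
```python
from h import *
pt=viewer.grab_frame("top"); ps=viewer.grab_frame("side")
f=lambda a:np.array(a,float)
F4=back(pt,f([[518,92],[710,92],[712,232],[518,230]])/4-[120,0]+[360,170]-.5,.008); print(F4.round(4),F4.mean(0))
H=back(pt,f([[584,137],[690,137]])/4-[120,0]+[360,170]-.5,.088); print(H.round(4),H.mean(0))
mt=viewer.trace(pt,"label_holder")[0]["pixels"];
m=mt&(pt["pixels"].min(2)>140); v,u=np.nonzero(m); print(m.sum()); X=back(pt,np.c_[u,v],.088); print("top edge",X.mean(0),X.min(0),X.max(0))
d=np.cov(X[:,:2].T); w,V=np.linalg.eigh(d); print("dir",V[:,1], np.arctan2(-V[0,1],V[1,1]))
# side: holder top corners, crop s3: left front (266,135), right (324,93)
print(back(ps,f([[270,137],[322,95]])/4+[300,140]-.5,.088))
o=get_obs();print(o["tcp_pos"])
```

```text
[[ 0.5249 -0.3387  0.008 ]
 [ 0.525  -0.4518  0.008 ]
 [ 0.442  -0.4501  0.008 ]
 [ 0.4432 -0.3374  0.008 ]] [ 0.48380052 -0.39450018  0.008     ]
[[ 0.4833 -0.3662  0.088 ]
 [ 0.4833 -0.4238  0.088 ]] [ 0.4833035  -0.39499214  0.088     ]
61
top edge [ 0.48318716 -0.39722634  0.088     ] [ 0.48054798 -0.42156407  0.088     ] [ 0.48496563 -0.36946856  0.088     ]
dir [0.02773765 0.99961524] -0.02774120555548275
[[ 0.48026266 -0.36034235  0.088     ]
 [ 0.47632395 -0.41219877  0.088     ]]
[ 0.37569946 -0.1663958   0.22831793]
```

Emit:
{"fn": "play_rows", "kwargs": {"commands": [[[-1,-0.2,0.15,0,0],[-1,-0.4,0.3,0,0],[-1,-0.6,0.45,0,0],[-1,-0.8,0.53,0,0],[-1,-1,0.532,0,0],[-1,-1,0.532,0,0],[-1,-1,0.532,0,0],[-1,-1,0.532,0,0]]]}}

```text
clock: 8.33
tcp_pos: [0.481, -0.3677, 0.2268]
orientation: [-2.225, -2.214, 0.0]
contact_force: [0.1, 0.9, -0.9]
grip_width: 0.0855
gripper_force: 0.0
```

Emit:
{"fn": "play_rows", "kwargs": {"commands": [[[-1,-0.132,0.005,0,0],[-1,-0.132,0.005,0.2,0],[-1,-0.132,0.005,0.4,0],[-1,-0.132,0.005,0.6,0],[-1,-0.132,0.005,0.75,0],[-1,-0.132,0.005,0.86,0],[-1,-0.132,0.005,0.86,0],[-1,-0.132,0.005,0.86,0]]]}}

```text
clock: 9.0
tcp_pos: [0.4822, -0.3904, 0.0557]
orientation: [-2.219, -2.22, -0.0]
contact_force: [0.6, 1.2, 0.9]
grip_width: 0.0854
gripper_force: 0.0
```

Emit:
{"fn": "play_rows", "kwargs": {"commands": [[[1,0,0,0,0],[1,0,0,0,0],[1,0,0,0,0],[1,0,0,0,0],[1,0,0,0,0],[1,0,0,0,0],[1,0,0,0,0],[1,0,0,0,0],[1,0,0,0,0],[1,0,0,0,0]]], "grip_force": 60}}

```text
clock: 9.83
tcp_pos: [0.4831, -0.3922, 0.0572]
orientation: [2.222, 2.22, 0.0]
contact_force: [-0.8, 0.7, 5.1]
grip_width: 0.0072
gripper_force: 59.5
```

Emit:
{"fn": "play_rows", "kwargs": {"commands": [[[1,0,0,-0.05,0],[1,0,0,-0.15,0],[1,0,0,-0.3,0],[1,0,0,-0.45,0],[1,0,0,-0.6,0],[1,0,0,-0.7,0],[1,0,0,-0.7,0],[1,0,0,-0.7,0]]]}}

```text
clock: 10.5
tcp_pos: [0.4832, -0.3922, 0.1981]
orientation: [2.221, 2.219, 0.0]
contact_force: [0.1, -0.3, -1.3]
grip_width: 0.0072
gripper_force: 58.6
```

Run:
```python
from h import *
o=get_obs(); print(o["tcp_pos"],o["grip_width"],o["joints"].round(2))
ps=viewer.grab_frame("side"); pt=viewer.grab_frame("top")
q=np.load("q.npy")[1]
SL=[box(-.053,-.042,-.03,.03,.036,.036)]
print(viewer.trace(ps,"label_holder")[0]["rect"])
draw(pt,SL,q,(255,0,0)); draw(ps,SL,q,(255,0,0))
a=cv2.resize(pt["pixels"][160:230,225:320],None,fx=4.2,fy=4.2,interpolation=2)[:,:399]; b=cv2.resize(ps["pixels"][225:315,215:335],None,fx=3.3,fy=3.3,interpolation=2)
im=np.zeros((300,800,3),np.uint8); im[:a.shape[0],:a.shape[1]]=a; im[:b.shape[0],400:400+b.shape[1]]=b
cv2.imwrite("pics/s4.png",im[:,:,::-1])
```

```text
[ 0.48320703 -0.39224992  0.19808694] 0.007232243986217426 [ 0.86  0.45 -0.37  1.7   0.19  1.02  0.42]
[369.4, 105.6, 386.4, 147.2]
```

View pics/s4.png

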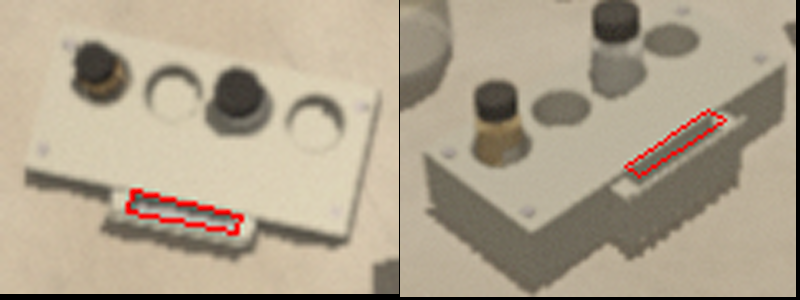

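The fitted slot outline (red) lies on the dark slot in both views, at crop (185,212) in the top view and (675,145) in the side view. Carrying the holder over.

Emit:
{"fn": "play_rows", "kwargs": {"commands": [[[1,0.15,0,0,0],[1,0.3,0,0,0],[1,0.45,0,0,0],[1,0.6,0,0,0],[1,0.75,-0.01,0,0],[1,0.9,-0.025,0,0],[1,0.9,-0.025,0,0],[1,0.9,-0.025,0,0]]]}}

```text
clock: 11.32
tcp_pos: [0.4773, -0.2098, 0.1956]
orientation: [-2.216, -2.223, 0.001]
contact_force: [0.0, -1.2, -1.1]
grip_width: 0.0069
gripper_force: 58.7
```

Emit:
{"fn": "play_rows", "kwargs": {"commands": [[[1,0.15,0,0,0.04],[1,0.3,0,0,0.08],[1,0.45,0,0,0.13],[1,0.541,0,0.1,0.13],[1,0.541,0,0.2,0.13],[1,0.541,0,0.3,0.13],[1,0.541,0,0.4,0.13],[1,0.541,0,0.4,0.13],[1,0.541,0,0.4,0.13]]]}}

```text
clock: 12.07
tcp_pos: [0.477, -0.1045, 0.1155]
orientation: [-2.436, -1.979, 0.003]
contact_force: [0.7, -0.5, 0.3]
grip_width: 0.0071
gripper_force: 58.7
```

Run:
```python
from h import *
o=get_obs(); print(o["tcp_pos"],o["grip_width"],o["joints"].round(2),o["orientation"]); R=cv2.Rodrigues(np.array(o["orientation"]))[0]; print(R.round(3))
yaw=np.arctan2(-R[0,0],R[1,0]); print("yaw",yaw)
ps=viewer.grab_frame("side"); pt=viewer.grab_frame("top")
q=np.load("q.npy")[1]; t=o["tcp_pos"]; zu=t[2]-.049
hq=[t[0]-.002*R[0,0],t[1]-.002*R[1,0],-np.arctan2(R[0,0],R[1,0])]; print(hq,zu)
HO=[box(-.004,.004,-.028,.028,zu+.005,zu+.08),box(-.0025,.0025,-.026,.026,zu,zu+.005)]
for p in(ps,pt):
    L=viewer.trace(p,"label_holder"); print([(l["score"],l["rect"]) for l in L[:2]]); 
    for P in HO: print(np.r_[proj(p,place(P,hq)).min(0),proj(p,place(P,hq)).max(0)].round(1))
    draw(p,HO,hq,(255,0,0)); draw(p,[box(-.053,-.042,-.03,.03,.036,.036)],q,(0,255,0))
a=cv2.resize(pt["pixels"][150:230,225:325],None,fx=4,fy=4,interpolation=2); b=cv2.resize(ps["pixels"][190:310,230:330],None,fx=4,fy=4,interpolation=2)
im=np.zeros((480,800,3),np.uint8); im[:a.shape[0],:a.shape[1]]=a; im[:b.shape[0],400:400+b.shape[1]]=b
cv2.imwrite("pics/s5.png",im[:,:,::-1])
```

```text
[ 0.47700458 -0.10451494  0.11546496] 0.007102085349763947 [ 0.47  0.37 -0.45  2.07  0.23  0.75 -0.33] [-2.43617253 -1.97942747  0.00346189]
[[ 0.205  0.979 -0.003]
 [ 0.979 -0.205  0.001]
 [-0.    -0.003 -1.   ]]
yaw -0.20614468742149758
[np.float64(0.4765952024076822), np.float64(-0.10647259020951856), np.float64(-0.20614468742149758)] 0.06646495596051215
[(0.55, [285.2, 218.2, 313.4, 261.4]), (0.22, [342.4, 187.0, 394.3, 257.6])]
[282.9 205.1 312.3 260.6]
[286.  243.3 310.8 262. ]
[(0.51, [268.6, 202.8, 277.5, 212.7])]
[248.3 197.1 279.3 212.4]
[254.8 204.6 278.5 211.9]
```

View pics/s5.png

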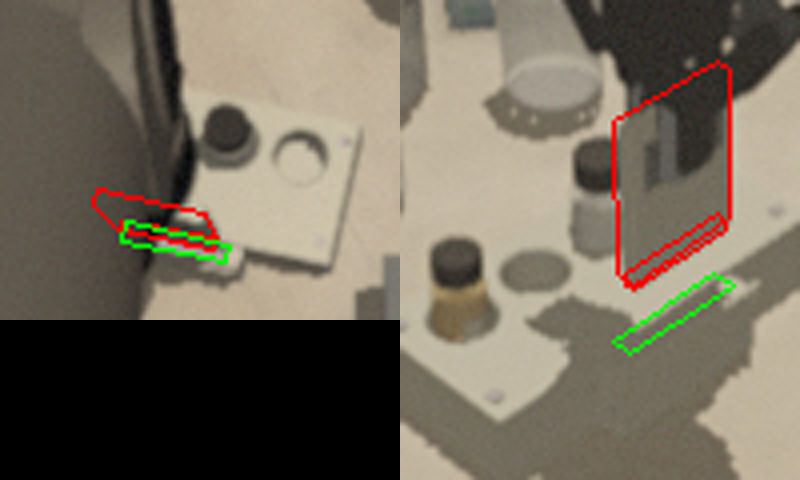

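In the side crop the held holder, with its window outward, sits directly above the slot. It is within about 1.5 px of the model, inside the clearance. Lowering in steps.

Emit:
{"fn": "play_rows", "kwargs": {"commands": [[[1,0,0,0.05,0],[1,0,0,0.1,0],[1,0,0,0.13,0],[1,0,0,0.15,0],[1,0,0,0.17,0],[1,0,0,0.185,0],[1,0,0,0.185,0]]]}}

```text
clock: 12.85
tcp_pos: [0.4776, -0.1036, 0.0789]
orientation: [-2.436, -1.982, 0.001]
contact_force: [0.3, 1.1, 0.0]
grip_width: 0.0073
gripper_force: 58.7
```

Emit:
{"fn": "play_rows", "kwargs": {"commands": [[[1,0,0,0.02,0],[1,0,0,0.04,0],[1,0,0,0.06,0],[1,0,0,0.075,0],[1,0,0,0.075,0],[1,0,0,0.075,0]]]}}

```text
clock: 13.35
tcp_pos: [0.4778, -0.1037, 0.0644]
orientation: [-2.437, -1.983, 0.0]
contact_force: [-0.2, 0.1, 0.3]
grip_width: 0.0072
gripper_force: 58.7
```

Emit:
{"fn": "play_rows", "kwargs": {"commands": [[[1,0,0,0.01,0],[1,0,0,0.02,0],[1,0,0,0.03,0],[1,0,0,0.035,0],[1,0,0,0.035,0],[1,0,0,0.035,0]]]}}

```text
clock: 13.85
tcp_pos: [0.4784, -0.1037, 0.0579]
orientation: [2.436, 1.982, 0.001]
contact_force: [-0.9, 0.2, 6.3]
grip_width: 0.0069
gripper_force: 59.6
```

Strip force is 6.3 N and rising. Pressing a little further, to the firm stop.

Emit:
{"fn": "play_rows", "kwargs": {"commands": [[[1,0,0,0.005,0],[1,0,0,0.01,0],[1,0,0,0.015,0],[1,0,0,0.015,0],[1,0,0,0.015,0]]]}}

```text
clock: 14.27
tcp_pos: [0.4788, -0.1038, 0.0568]
orientation: [2.435, 1.981, 0.0]
contact_force: [-6.6, 1.7, 30.3]
grip_width: 0.0073
gripper_force: 63.2
```

Emit:
{"fn": "play_rows", "kwargs": {"commands": [[[1,0,0,-0.005,0],[1,0,0,-0.005,0],[1,0,0,-0.005,0],[1,0,0,-0.005,0],[1,0,0,-0.005,0],[1,0,0,-0.005,0]]]}}

```text
clock: 14.77
tcp_pos: [0.4786, -0.1038, 0.057]
orientation: [2.436, 1.982, 0.0]
contact_force: [-3.9, 0.9, 17.7]
grip_width: 0.0071
gripper_force: 61.4
```

Run:
```python
from h import *
ps=viewer.grab_frame("side"); o=get_obs(); print(o["tcp_pos"],o["contact_force"],o["gripper_force"],o["moment"])
save(ps,"s6.png",(220,140,440,340),3)
```

```text
[ 0.47857505 -0.10373618  0.05693566] [-3.89176829  0.99254449 18.59952954] 61.445456743240356 [ 0.17947495  1.16782725 -0.01763648]
```

View pics/s6.png

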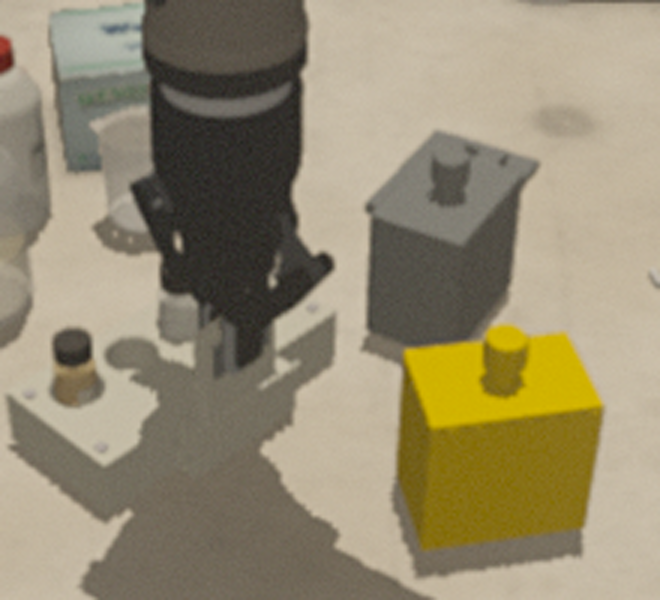

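The holder is seated in the slot at crop (235,370), pressed at 18 N against the stop. The cover is upright at (440,240), and the vials and beaker are undisturbed. Handing in.

```bash
python3 -c "
from bench import r
print(r.hand_in())"
```

```text
the job is handed in; nothing more can be done
None
```

I handed the job in at about 15 s of the 54 s; `hand_in` gave no verdict. At the last check the label holder was held fully home in the slot at about 18 N, window outward. The cover stood upright on the worktop, and the vials and beaker looked undisturbed.

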